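Load the packing turntable with tape rolls and glue pots

ROBOT

A 7-joint arm with a two-finger parallel gripper is mounted at the origin on the work surface. World frame = base frame: x ahead of the robot, y to its left, z up, the work surface at z = 0. Lengths are in m, angles in rad, forces in N, time in s.
With the tool pointing down it reaches from about 0.4 to 0.85 m from the base axis. Payload 10.4 kg.
Tool frame: the origin (TCP) lies midway between the tips of the shut fingers; the grasp point (between the pads) lies 19 mm behind it; z points along the fingers, x is the direction in which the jaws open and shut, and the axes are right-handed (so a half turn about z gives the same grasp; the last joint's range is limited). The gripper opens to 85 mm and grips with 20 to 120 N. Pads are 22 mm wide; open, the fingers measure 114 mm over their backs; the gripper's body (76 mm by 85 mm) begins 54 mm behind the grasp point. The pads swing forward as they close: fully open they stand 13 mm farther back than shut.
Start: joints at [-1.348, 0.332, -0.065, 1.46, 0.022, 1.35, -0.088], TCP at [0.152, 0.606, 0.231] pointing down, gripper open.
Joint ranges: [-2.6, 2.6], [-0.5, 2.12], [-1.47, 1.34], [0.16, 2.42], [-1.27, 4.41], [0.06, 2.06], [-2.6, 2.6]. Speed limits (rad/s): [2.22, 2.22, 2.79, 2.79, 3.14, 3.14, 3.14].

INTERFACE

Orientations are given as a unit quaternion [x, y, z, w].
In Python, from workcell import telemetry, eyes, order gives the robot as it stands.
- The arm moves only by the tool servo_tool, never from a script. Its argument "deltas" is a list of rows, each a list of 3 entries, a list of its own where there are three numbers: the shift along the tool's x, y, z in cm, then the turn about the tool's z in rad, then the finger opening in cm, from 0 to 8.54. A call has 1 to 12 rows; each row shifts and turns the pose as measured when the row begins, along the tool's axes as they then stand; what a row does not reach is not made up. A row lasts 1/12 s, in which the tool goes at most 41.7 mm and 7.16 degrees, less where a joint would pass 70% of its speed; a pose out of reach is approached as far as the arm can. A call is refused whole if a number of a shift passes 4.17 or a number of a turn 0.125, either way. A call with a gripper value outside its range is refused whole. The fingers move at their own pace and stop on an object; "force" is the grip in N (left out, the last holds). Time passes only in rows, so rows that do not move let the fingers close. It gives the time, the measured TCP pose, the force and the opening at its end, in the units of the state.
- telemetry.get_obs(): the state, without advancing time (a new reading comes with each control period).
- eyes.camera(name): name is "scene" or "top" or "wrist"; returns (picture, depth): 400x640x3 uint8, blue, green, red; 400x640 float32, m along the optical axis (not along the pixel's ray), 0 where there is no reading.
- eyes.calibration(name): a dict with "fx", "fy", "cx", "cy" (pixels), "rvec" (rotation vector, rad) and "tvec" (3), from world to camera coordinates, as OpenCV has them. Camera axes: x right, y down, z forward; pixel columns grow to the right and rows downward; lengths in m; the calibration is good to about 2 mm. A picture is of the moment at which its call begins: read the wrist's pose just before it. calibration takes no time and is no camera call; for the wrist camera it gives the pose at the moment of the call.
- order.hand_in(): hands the job in, once; it reports no verdict.
The state is a dict: "clock": time; "joint_pos": joint angles; "joint_velocities": joint speeds; "tau": joint torques, N m; "position": TCP position; "ee_rot": TCP orientation; "ft_force": force on the tool from outside, world axes, zero at the start; "torque": the same for the moment, N m; "grip_width": opening from 0.0 (shut) to 1.0 (fully open).
Only numpy, scipy, OpenCV 4.12 (cv2) and the standard library are available. Lean on these libraries where they do the work, as an engineer would, in place of code of your own. Each camera call takes 0.05 s, during which the arm holds its last target. There are 200 camera calls.

TASK

Push the packing turntable round by its posts until the bay with the low lip faces the pointer on the stand, then lift every roll of tape over that lip and leave them lying flat on the bay's floor. Next turn the table until the high-lip bay faces the pointer, and only then lift every glue pot over that lip so that they stand upright on its floor; leave it facing so, with the rolls still flat in theirs. Leave the pencil tub, marker bundle and sticky notes alone.

Things in the scene. Friction and masses are not known exactly. Their poses are not given: they have to be found in the camera images.
- stand: Fixed dark steel stand of the packing turntable: round foot 220 mm across, 25 mm high. Origin at the centre of its underside, on the turning axis. A tongue 8 mm thick runs out along its -x axis to a small upright steel pointer (36 mm high, 200 mm from the axis): that is the front, towards the robot. It may be set down up to 0.25 rad askew.
- plate (a joint): Angle (rad) of the plywood turntable plate on its vertical axis, growing anticlockwise seen from above. 0: the low-lip bay faces the pointer; pi: the high-lip bay does; whole turns make no difference and there is no end stop in reach. It stays where it is left; about 2 to 3 N on a post turns it. The plate is 360 mm across, its top 40 mm above the table.
- low_bay (a point): Centre of the floor of the low-lip bay, one of two plywood bays back to back on the plate, open at the top; 72.5 mm from the axis, 40 mm above the table. y along the lip (inside +-98 mm), -x outwards to the lip (inside +-64 mm). Walls 6 mm thick: lip 22 mm high, side walls and the rear panel shared by both bays 50 mm high.
- high_bay (a point): Centre of the floor of the high-lip bay, the other plywood bay; 72.5 mm from the axis, 40 mm above the table. y along the lip (inside +-98 mm), +x outwards to the lip (inside +-64 mm). Walls 6 mm thick: lip 40 mm high, side walls and rear panel 50 mm high.
- low_lip (a point): Middle of the top outer edge of the low (22 mm) lip, 144 mm from the axis.
- high_lip (a point): Middle of the top outer edge of the high (40 mm) lip, 144 mm from the axis.
- post_a (a point): Top of one of two upright steel push posts at the plate's rim, 16 mm thick, 60 mm high above the plate (top 100 mm above the table), 160 mm from the axis. This one stands on the plate's -y side: a quarter turn anticlockwise, seen from above, from the middle of the low lip.
- post_b (a point): Top of the other push post, the same, across the plate from the first: a quarter turn clockwise, seen from above, from the middle of the low lip.
- roll1: Roll of brown parcel tape lying flat on the table: short drum 54 mm across, 30 mm high, its core closed by a dark disc; 50 to 100 g. Origin at its middle, z along its axis. May be absent.
- roll2: Roll of brown parcel tape lying flat on the table: short drum 54 mm across, 30 mm high, its core closed by a dark disc; 50 to 100 g. Origin at its middle, z along its axis. May be absent.
- roll3: Roll of brown parcel tape lying flat on the table: short drum 54 mm across, 30 mm high, its core closed by a dark disc; 50 to 100 g. Origin at its middle, z along its axis. May be absent.
- pot1: Closed squat white glue pot with a ribbed grey cap, standing upright: straight cylinder 52 mm across, 50 mm high, heavier below; 75 to 155 g. Origin at the centre of its underside, z up. May be absent.
- pot2: Closed squat white glue pot with a ribbed grey cap, standing upright: straight cylinder 52 mm across, 50 mm high, heavier below; 75 to 155 g. Origin at the centre of its underside, z up. May be absent.
- pot3: Closed squat white glue pot with a ribbed grey cap, standing upright: straight cylinder 52 mm across, 50 mm high, heavier below; 75 to 155 g. Origin at the centre of its underside, z up. May be absent.
- pencil_tub: Bystander: grey tub of pencils, 90 x 130 x 50 mm, origin at the centre of its underside.
- marker_bundle: Bystander: bundle of five markers, 125 x 50 x 34 mm, origin at the centre of its underside, x along the markers.
- note_block: Bystander: block of sticky notes, 76 x 76 x 21 mm, origin at the centre of its underside.
Mind the look-alikes: they are no part of the job. Leave any yellow look-alike of the pot1 alone. What is shaped like the pot2 but green is not meant.

How it is judged:
On the way, in this order (a step that is already met when the one before it is completed fails the run):
1. the low-lip bay faces the pointer (within about 16 degrees), no roll in it yet (y of low_lip in the frame of stand between -0.04 and 0.04 m and x of low_lip in the frame of stand below 0 m and velocity of joint plate between -0.05 and 0.05 rad/s and horizontal distance between each of roll1, roll2, roll3 and low_bay above 0.13 m), for 0.2 s.
2. every roll lies flat in the low-lip bay, which still faces the pointer (y of low_lip in the frame of stand between -0.04 and 0.04 m and x of low_lip in the frame of stand below 0 m and x of roll1 in the frame of low_bay between -0.047 and 0.047 m and y of roll1 in the frame of low_bay between -0.082 and 0.082 m and z of roll1 in the frame of low_bay between 0.008 and 0.021 m and linear speed of each of roll1, roll2, roll3 below 0.04 m/s and x of roll2 in the frame of low_bay between -0.047 and 0.047 m and y of roll2 in the frame of low_bay between -0.082 and 0.082 m and z of roll2 in the frame of low_bay between 0.008 and 0.021 m and x of roll3 in the frame of low_bay between -0.047 and 0.047 m and y of roll3 in the frame of low_bay between -0.082 and 0.082 m and z of roll3 in the frame of low_bay between 0.008 and 0.021 m), for 0.2 s.
3. the high-lip bay faces the pointer (within about 16 degrees), no pot in it yet (y of high_lip in the frame of stand between -0.04 and 0.04 m and x of high_lip in the frame of stand below 0 m and velocity of joint plate between -0.05 and 0.05 rad/s and horizontal distance between each of pot1, pot2, pot3 and high_bay above 0.13 m), for 0.2 s.
4. every pot stands in the high-lip bay, which still faces the pointer (y of high_lip in the frame of stand between -0.04 and 0.04 m and x of high_lip in the frame of stand below 0 m and x of pot1 in the frame of high_bay between -0.047 and 0.047 m and y of pot1 in the frame of high_bay between -0.082 and 0.082 m and z of pot1 in the frame of high_bay between -0.006 and 0.009 m and angle between each of pot1, pot2, pot3's own z axis and vertical below 0.2 rad and linear speed of each of pot1, pot2, pot3 below 0.04 m/s and x of pot2 in the frame of high_bay between -0.047 and 0.047 m and y of pot2 in the frame of high_bay between -0.082 and 0.082 m and z of pot2 in the frame of high_bay between -0.006 and 0.009 m and x of pot3 in the frame of high_bay between -0.047 and 0.047 m and y of pot3 in the frame of high_bay between -0.082 and 0.082 m and z of pot3 in the frame of high_bay between -0.006 and 0.009 m), for 0.2 s.
At the end, for the whole second after the job is handed in: The middle of the high lip is on the pointer's side and within 40 mm of the pointer's line (about 16 degrees); every roll lies flat on the floor of the low-lip bay and every pot stands on the floor of the high-lip bay, tilted less than 0.2 rad, all at rest (all of step 4 and velocity of joint plate between -0.05 and 0.05 rad/s and x of roll1 in the frame of low_bay between -0.047 and 0.047 m and y of roll1 in the frame of low_bay between -0.082 and 0.082 m and z of roll1 in the frame of low_bay between 0.008 and 0.021 m and linear speed of each of roll1, roll2, roll3 below 0.04 m/s and x of roll2 in the frame of low_bay between -0.047 and 0.047 m and y of roll2 in the frame of low_bay between -0.082 and 0.082 m and z of roll2 in the frame of low_bay between 0.008 and 0.021 m and x of roll3 in the frame of low_bay between -0.047 and 0.047 m and y of roll3 in the frame of low_bay between -0.082 and 0.082 m and z of roll3 in the frame of low_bay between 0.008 and 0.021 m); the robot touches nothing.
It fails at once if the pencil tub is moved more than 30 mm (distance of pencil_tub from where it was at the start of the episode above 0.03 m).
It fails at once if the marker bundle is moved more than 30 mm (distance of marker_bundle from where it was at the start of the episode above 0.03 m).
It fails at once if the block of sticky notes is moved more than 30 mm (distance of note_block from where it was at the start of the episode above 0.03 m).
Of roll1, roll2, roll3 only 2 to 3 are there at a start; the rules pass over those that are not, and their reading is None.
Of pot1, pot2, pot3 only 2 to 3 are there at a start; the rules pass over those that are not, and their reading is None.
At some moment in a run one of roll1, roll2, roll3, pot1, pot2, pot3 may be knocked a few centimetres aside while the robot is not near it.
It also fails if it takes over 210 s, if anything falls off the work surface, if the arm or the gripper's body presses on something with over 40 N, if the wrist force passes 120 N, or if a joint passes its speed limit or range.

## Working session

There is one attempt and no reset: what is moved stays moved. The work goes in short steps, Python scripts to look and compute and a tool call to move; the robot and the scene stay as the last step left them, time stands still between calls to the robot, and variables do not carry over. Pictures are saved under pics/ and viewed, about 12 in all and at most 16, crops included, and the job is handed in when it is done.

Besides the shell and the picture viewer there is one more tool, called after "Emit:" as name(argument=value, ...), one argument or row to a line, values as JSON. servo_tool: Moves the arm, as the interface text tells. Its arguments: {"type":"object","properties":{"deltas":{"type":"array"},"force":{"type":"number"}},"required":["deltas"]}

```bash
mkdir -p pics; cat > h.py <<'E'
import numpy as np, cv2
from workcell import telemetry, eyes, order
def cal(n):
    c=eyes.calibration(n); R=cv2.Rodrigues(np.array(c["rvec"],float))[0]
    return c,R,np.array(c["tvec"],float).ravel()
def pix2w(n,u,v,z=None,d=None,C=None):
    c,R,t=C or cal(n)
    r=np.array([(u-c["cx"])/c["fx"],(v-c["cy"])/c["fy"],1.])
    o=-R.T@t; w=R.T@r
    return o+w*(d if z is None else (z-o[2])/w[2])
def cloud(n,dep,C=None):
    c,R,t=C or cal(n)
    v,u=np.mgrid[:dep.shape[0],:dep.shape[1]]
    P=np.stack([(u-c["cx"])/c["fx"]*dep,(v-c["cy"])/c["fy"]*dep,dep],-1)
    return (P-t)@R
def w2pix(n,p,C=None):
    c,R,t=C or cal(n); q=R@np.array(p)+t
    return c["fx"]*q[0]/q[2]+c["cx"],c["fy"]*q[1]/q[2]+c["cy"]
E
python3 - <<'E'
from h import *
o=telemetry.get_obs(); print({k:np.round(v,3) for k,v in o.items()})
for n in("scene","top"):
    p,d=eyes.camera(n); cv2.imwrite(f"pics/{n}0.png",p); np.save(f"{n}0.npy",d)
    c,R,t=cal(n); print(n,c["fx"],-R.T@t,R[2])
E
```

```text
{'clock': np.float64(0.0), 'joint_pos': array([-1.348,  0.333, -0.065,  1.461,  0.022,  1.35 , -0.088]), 'joint_velocities': array([-0.   ,  0.001, -0.001,  0.   ,  0.002,  0.002, -0.001]), 'tau': array([ 1.0000e-03, -6.2543e+01,  5.0000e-02, -3.9161e+01,  1.6000e-02,
        1.0000e-02, -0.0000e+00]), 'position': array([0.152, 0.606, 0.23 ]), 'ee_rot': array([ 0.788,  0.615, -0.001,  0.   ]), 'ft_force': array([ 0.447,  0.452, -0.077]), 'torque': array([-0.024,  0.007, -0.016]), 'grip_width': np.float64(0.997)}
scene 438.6759173839719 [ 1.65223692 -0.36143642  0.83217672] [-0.81525787  0.27410285 -0.51011983]
top 406.8885167361611 [0.33790316 0.02844352 1.21165566] [ 0.13292794 -0.00684688 -0.99110205]
```

View pics/top0.png

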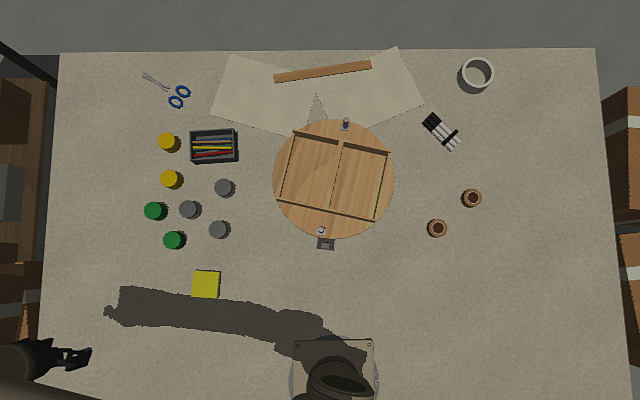

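View pics/scene0.png

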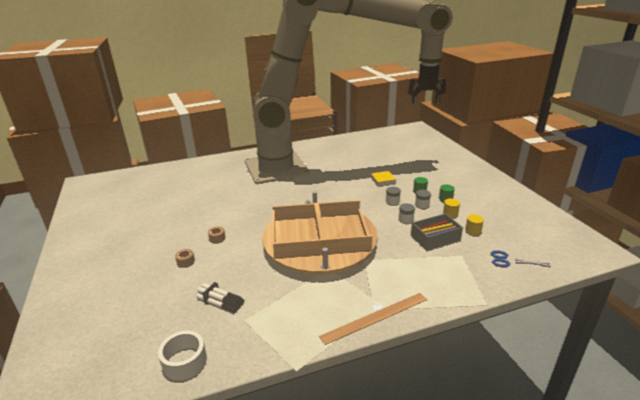

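```bash
python3 - <<'E'
from h import *
d=np.load("top0.npy"); p=cv2.imread("pics/top0.png"); C=cal("top"); P=cloud("top",d)
# discs: plate
m=(abs(P[...,2]-.04)<.004)&(P[...,0]>.3)&(P[...,0]<.9)&(abs(P[...,1])<.35)
n,l,s,ce=cv2.connectedComponentsWithStats(m.astype(np.uint8))
for i in range(1,n):
    if s[i,4]>60: print("z40",s[i],np.round(P[l==i].mean(0),3))
print("h around", np.round(cal("top")[0]["fx"],1))
for nm,z,lst in(("roll",.03,[(471,197),(437,227)]),("pot",.05,[(224,187),(189,209),(219,229)]),("dec",.05,[(167,141),(171,178),(155,210),(174,240)]),("post",.1,[(346,122),(321,229)]),("pointer",.036,[(326,247)]),("notes",.02,[(206,284)]),("tub",.05,[(214,146)]),("mark",.034,[(441,132)])):
    for u,v in lst:
        print(nm,np.round(pix2w("top",u,v,z=z,C=C),3),"depth z",np.round(P[v-2:v+3,u-2:u+3,2].max(),3))
# heights map on the plate rim: points with z>.05 near the plate
for (u,v) in [(290,165),(383,190),(335,175)]:
    print(u,v); print(np.round(P[v-2:v+3,u-10:u+11,2].max(0)*1000).astype(int))
pp=cv2.resize(p[100:260,250:410],None,fx=4.5,fy=4.5,interpolation=cv2.INTER_CUBIC); cv2.imwrite("pics/tt.png",pp)
E
```

```text
z40 [ 299  119   86   30 1047] [ 0.72  -0.038  0.04 ]
z40 [272 135  20  62 462] [0.619 0.151 0.04 ]
z40 [ 280  135   58   72 2592] [0.602 0.066 0.04 ]
z40 [ 329  146   57   72 2599] [ 0.567 -0.076  0.04 ]
z40 [376 157  18  64 440] [ 0.543 -0.16   0.04 ]
z40 [ 276  200   98   39 1691] [0.451 0.027 0.04 ]
h around 406.9
roll [ 0.519 -0.411  0.03 ] depth z 0.036
roll [ 0.432 -0.306  0.03 ] depth z 0.035
pot [0.554 0.311 0.05 ] depth z 0.053
pot [0.491 0.41  0.05 ] depth z 0.055
pot [0.433 0.323 0.05 ] depth z 0.053
dec [0.694 0.481 0.05 ] depth z 0.055
dec [0.583 0.465 0.05 ] depth z 0.053
dec [0.49  0.508 0.05 ] depth z 0.056
dec [0.403 0.45  0.05 ] depth z 0.056
post [ 0.728 -0.043  0.1  ] depth z 0.104
post [0.425 0.032 0.1  ] depth z 0.104
pointer [0.378 0.018 0.036] depth z 0.05
notes [0.277 0.365 0.02 ] depth z 1.212
tub [0.677 0.343 0.05 ] depth z 1.212
mark [ 0.717 -0.331  0.034] depth z 0.038
290 165
[44 42 42 42 65 64 65 60 41 41 45 43 42 44 42 43 41 42 42 42 43]
383 190
[  40   42   39   41   47   42 1212   83   83   78   43   42   42   43
   44   41   43   42   42   43    2]
335 175
[  43   45   42   41   41   93   92   94 1212   92   93   77   43   45
   42   43   44   42   44   47   41]
```

View pics/tt.png

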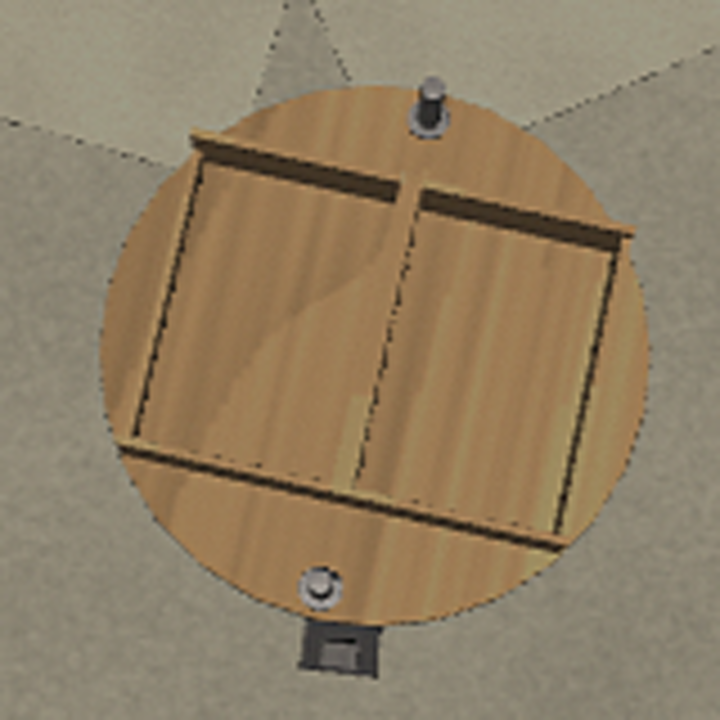

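Emit:
servo_tool(
  deltas=[
    [[0,0,0],0.12,3.4],
    [[0,0,0],0.12,3.4],
    [[0,0,0],0.12,3.4],
    [[0,0,0],0.12,3.4],
    [[0,0,0],0.12,3.4],
    [[0,0,0],0.12,3.4],
    [[0,0,0],0.12,3.4],
    [[0,0,0],0.12,3.4],
    [[0,0,0],0.12,3.4],
    [[0,0,0],0.12,3.4],
    [[0,0,0],0.12,3.4],
  ],
  force=40,
)

```text
clock: 1.02
position: [0.1517, 0.6031, 0.2249]
ee_rot: [1.0, -0.022, -0.001, 0.006]
ft_force: [-0.9, -0.1, -0.0]
grip_width: 0.398
```

Emit:
servo_tool(
  deltas=[
    [[3.0,2.5,0],0.1,3.4],
    [[3.0,2.2,0],0.1,3.4],
    [[3.2,2.0,0],0.1,3.4],
    [[3.2,1.8,0],0.1,3.4],
    [[2.0,3.6,0],0.1,3.4],
    [[1.5,3.8,0],0.1,3.4],
    [[0.0,4.0,0],0.1,3.4],
    [[-0.8,4.0,0],0.1,3.4],
    [[-1.2,3.9,0],0.1,3.4],
    [[-1.6,3.8,0],0.1,3.4],
    [[-2.0,3.6,0],0.1,3.4],
    [[-2.4,3.3,0],0.1,3.4],
  ],
)

```text
clock: 2.02
position: [0.079, 0.3284, 0.2252]
ee_rot: [0.83, -0.558, 0.001, 0.006]
ft_force: [0.3, -0.8, 1.1]
grip_width: 0.399
```

Emit:
servo_tool(
  deltas=[
    [[0,0,0],0.12,3.4],
    [[0,0,0],0.12,3.4],
    [[0,0,0],0.12,3.4],
    [[1.5,-3.5,0],0,3.4],
    [[1.5,-3.5,0],0,3.4],
    [[2,-3.5,0],0,3.4],
    [[2,-3.4,0],0,3.4],
    [[2.5,-3,0],0,3.4],
    [[2.5,-3,0],0,3.4],
    [[2.5,-3,0],0,3.4],
    [[2.5,-3,0],0,3.4],
    [[2.5,-3,0],0,3.4],
  ],
)

```text
clock: 3.02
position: [0.4132, 0.2066, 0.2301]
ee_rot: [0.793, -0.61, 0.004, 0.001]
ft_force: [0.3, 1.1, 0.5]
grip_width: 0.399
```

```bash
python3 - <<'E'
from h import *
o=telemetry.get_obs(); print(np.round(o["joint_pos"],3),np.round(o["position"],4))
d=np.load("top0.npy"); P=cloud("top",d)
p=P[(P[...,2]>.09)&(P[...,2]<.115)]
for c in((.728,-.043),(.425,.032)):
    q=p[np.hypot(*(p[:,:2]-c).T)<.03]; q=q[q[:,2]>.097]; print(len(q),q.mean(0))
m=abs(P[...,2]-.04)<.004
q=P[m]; q=q[(np.hypot(q[:,0]-.58,q[:,1]+.005)<.2)]
(x,y),r=cv2.minEnclosingCircle((q[:,:2]*1000).astype(np.float32)); print(x,y,r)
E
```

```text
[-0.519 -0.026 -0.049  1.872  0.007  1.293 -1.881] [0.4132 0.2066 0.2301]
21 [ 0.73545433 -0.04224157  0.10102587]
27 [0.42567424 0.03323966 0.10020677]
570.3161010742188 -4.506995677947998 190.04319763183594
```

Emit:
servo_tool(
  deltas=[
    [[0,0,0],0.12,3.4],
    [[0,0,0],0.12,3.4],
    [[0,0,0],0.12,3.4],
    [[0,0,0],0.04,3.4],
  ],
)

```text
clock: 3.35
position: [0.4204, 0.1988, 0.2278]
ee_rot: [-0.647, 0.762, -0.005, -0.002]
ft_force: [0.1, -0.5, -0.2]
grip_width: 0.398
```

Emit:
servo_tool(
  deltas=[
    [[3.2,-0.6,0],0,3.4],
    [[3.2,-0.6,0],0,3.4],
    [[3.2,-0.6,0],0,3.4],
    [[3.2,-0.6,0],0,3.4],
    [[3.2,-0.6,0],0,3.4],
    [[0.2,0,1],0,3.4],
    [[0,0,3],0,3.4],
    [[0,0,3],0,3.4],
    [[0,0,1],0,3.4],
    [[0,0,0],0,3.4],
  ],
)

```text
clock: 4.18
position: [0.4222, 0.0252, 0.1451]
ee_rot: [-0.645, 0.764, -0.005, -0.002]
ft_force: [-0.3, 0.2, -0.2]
grip_width: 0.401
```

Emit:
servo_tool(
  deltas=[
    [[-0.8,-0.2,0],0,3.4],
    [[0,0,0.0],0,3.4],
    [[0,0,2],0,3.4],
    [[0,0,2],0,3.4],
    [[0,0,2],0,3.4],
    [[0,0,2],0,3.4],
    [[0,0,0.5],0,3.4],
    [[0,0,0],0,3.4],
  ],
)

```text
clock: 4.85
position: [0.4321, 0.0372, 0.0641]
ee_rot: [-0.647, 0.763, -0.007, 0.003]
ft_force: [-0.6, 0.8, 1.2]
grip_width: 0.401
```

Emit:
servo_tool(
  deltas=[
    [[1.0,0,0],-0.05,3.4],
    [[1.6,-0.1,0],-0.1,3.4],
    [[1.6,-0.1,0],-0.1,3.4],
    [[1.6,-0.1,0],-0.1,3.4],
    [[1.6,-0.1,0],-0.1,3.4],
    [[1.6,-0.1,0],-0.1,3.4],
    [[0,0,0],0,3.4],
  ],
)

```text
clock: 5.43
position: [0.4461, -0.047, 0.0734]
ee_rot: [0.839, -0.544, 0.008, -0.005]
ft_force: [0.0, 0.1, 0.7]
grip_width: 0.396
```

Emit:
servo_tool(
  deltas=[
    [[0.3,1.7,1.2],0,3.4],
    [[0,0,0],0,3.4],
    [[1.6,0.2,0.1],-0.08,3.4],
    [[1.6,0.2,0.1],-0.1,3.4],
    [[1.6,0.2,0.1],-0.1,3.4],
    [[1.6,0.1,0.1],-0.1,3.4],
    [[0,0,0],0,3.4],
  ],
)

```text
clock: 6.02
position: [0.4635, -0.1083, 0.065]
ee_rot: [0.926, -0.377, 0.011, -0.008]
ft_force: [-0.0, 0.4, 0.2]
grip_width: 0.4
```

```bash
cat > look.py <<'E'
from h import *
import sys
A=np.array([.5806,-.0045]); o=telemetry.get_obs(); ps=o["position"]; q=o["ee_rot"]
print("clk",o["clock"],"pos",np.round(ps,4),"phi",round(2*np.arctan2(q[1],q[0]),3))
r=ps[:2]-A; print("tool r,ang",np.hypot(*r),np.arctan2(r[1],r[0]))
p,d=eyes.camera("top"); P=cloud("top",d)
# side walls & rear panel top (z~.09), fit bay axis via minAreaRect of z .082-.1
for lo,hi,nm in((.083,.096,"walls"),(.058,.068,"low"),(.076,.0835,"high")):
    m=(P[...,2]>lo)&(P[...,2]<hi)&(np.hypot(P[...,0]-A[0],P[...,1]-A[1])<.185); Q=P[m][:,:2]-A
    print(nm,len(Q),np.round(Q.mean(0),3))
m=(P[...,2]>.0975)&(P[...,2]<.106)&(abs(np.hypot(P[...,0]-A[0],P[...,1]-A[1])-.16)<.015); Q=P[m][:,:2]-A
a=np.arctan2(Q[:,1],Q[:,0]); print("post pts",len(a),np.unique(np.round(a,2)))
if len(sys.argv)>1: cv2.imwrite("pics/"+sys.argv[1],p)
E
python3 look.py t1.png
```

```text
clk 6.0167 pos [ 0.4635 -0.1083  0.065 ] phi -0.774
tool r,ang 0.1564736514302738 -2.416269526670024
walls 816 [0.007 0.012]
low 326 [-0.009  0.039]
high 243 [ 0.067 -0.056]
post pts 19 [0.65 0.66 0.67 0.69 0.7  0.71 0.72 0.73 0.74]
```

Emit:
servo_tool(
  deltas=[
    [[1.5,0,0.1],-0.1,3.4],
    [[1.6,0.1,0.1],-0.1,3.4],
    [[1.6,0.1,0.1],-0.1,3.4],
    [[1.6,0.1,0.1],-0.1,3.4],
    [[1.6,0.1,0.1],-0.1,3.4],
    [[1.6,0.1,0.1],-0.1,3.4],
    [[1.2,0.1,0.1],-0.05,3.4],
    [[0,0,0],0,3.4],
  ],
)

```text
clock: 6.73
position: [0.5507, -0.1511, 0.0622]
ee_rot: [0.997, -0.072, 0.007, -0.007]
ft_force: [0.0, 0.3, 0.5]
grip_width: 0.4
```

```bash
python3 look.py t2.png
```

```text
clk 6.7333 pos [ 0.5507 -0.1511  0.0622] phi -0.145
tool r,ang 0.14966285859643905 -1.7720088220163641
walls 857 [0.001 0.002]
low 339 [-0.033  0.012]
high 245 [ 0.087 -0.017]
post pts 21 [1.29 1.3  1.31 1.32 1.33 1.34 1.35 1.36 1.37 1.38]
```

Emit:
servo_tool(
  deltas=[
    [[1.0,0.3,0],-0.07,3.4],
    [[1.0,0.2,0],-0.07,3.4],
    [[0,0,0],0,3.4],
    [[0,0,0],0,3.4],
  ],
)

```text
clock: 7.12
position: [0.5661, -0.1521, 0.063]
ee_rot: [1.0, -0.011, 0.006, -0.008]
ft_force: [0.5, 0.1, 0.1]
grip_width: 0.396
```

```bash
python3 look.py t3.png; python3 - <<'E'
import cv2
p=cv2.imread("pics/t3.png"); cv2.imwrite("pics/t3c.png",cv2.resize(p[100:260,230:510],None,fx=2.8,fy=2.8,interpolation=cv2.INTER_CUBIC))
E
```

```text
clk 7.1167 pos [ 0.5661 -0.1521  0.063 ] phi -0.021
tool r,ang 0.14829321201413115 -1.668899612202631
walls 867 [0.001 0.   ]
low 342 [-0.031  0.005]
high 228 [ 0.089 -0.009]
post pts 19 [1.39 1.4  1.41 1.42 1.43 1.44 1.45 1.46 1.47]
```

View pics/t3c.png

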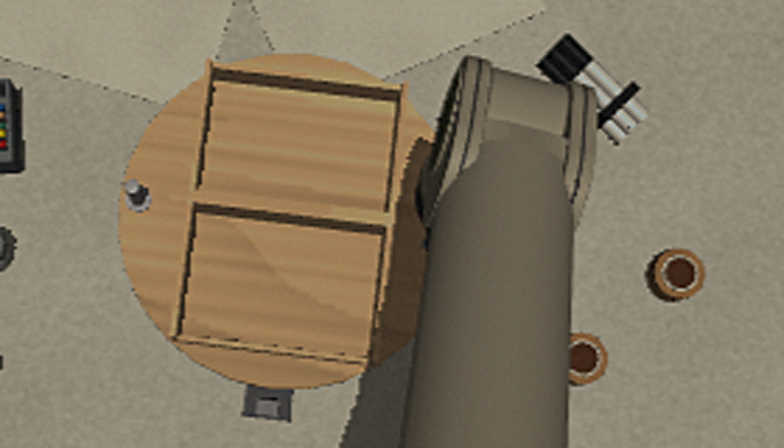

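```bash
cat > objs.py <<'E'
from h import *
p,d=eyes.camera("top"); P=cloud("top",d)
def find(lo,hi,box,mn=60):
    m=(P[...,2]>lo)&(P[...,2]<hi)&(P[...,0]>box[0])&(P[...,0]<box[1])&(P[...,1]>box[2])&(P[...,1]<box[3])
    n,l,s,c=cv2.connectedComponentsWithStats(m.astype(np.uint8))
    for i in range(1,n):
        if s[i,4]>=mn:
            Q=P[l==i]; (x,y),r=cv2.minEnclosingCircle((Q[:,:2]*1000).astype(np.float32))
            print(s[i,4],"c",np.round(Q.mean(0),3),"circ",round(x),round(y),round(r),"bgr",np.round(p[l==i].mean(0)))
E
python3 - <<'E'
from objs import *
print("rolls"); find(.024,.04,(.3,.62,-.5,-.2))
print("pots"); find(.045,.06,(.3,.75,.22,.56))
E
```

```text
rolls
265 c [ 0.518 -0.414  0.029] circ 519 -414 28 bgr [ 53.  75. 101.]
210 c [ 0.43  -0.312  0.03 ] circ 431 -308 27 bgr [ 52.  74. 100.]
pots
264 c [0.684 0.354 0.05 ] circ 683 351 77 bgr [70. 73. 73.]
240 c [0.696 0.484 0.051] circ 696 485 27 bgr [ 13. 132. 157.]
242 c [0.583 0.473 0.051] circ 584 474 26 bgr [ 14. 135. 159.]
239 c [0.555 0.316 0.05 ] circ 555 316 26 bgr [80. 84. 83.]
251 c [0.49  0.515 0.051] circ 490 516 27 bgr [ 47. 101.  35.]
249 c [0.493 0.416 0.05 ] circ 493 416 26 bgr [80. 84. 83.]
250 c [0.433 0.329 0.05 ] circ 433 330 26 bgr [84. 88. 88.]
259 c [0.404 0.458 0.05 ] circ 404 459 26 bgr [ 50. 104.  39.]
```

Emit:
servo_tool(
  deltas=[
    [[0,0,-2.5],0,3.4],
    [[0,0,-2.5],0,3.4],
    [[0,0,-2.5],0,3.4],
    [[0,0,-2.5],0,5],
    [[-2,3,-1],0,8.2],
    [[-2,3,0],0,8.2],
    [[-2,3,0],0,8.2],
    [[-2,3,0],0,8.2],
    [[-2,2,0],0,8.2],
    [[-2,1,0],0,8.2],
    [[0,0,0],0,8.2],
    [[0,0,0],0,8.2],
  ],
)

```text
clock: 8.22
position: [0.4294, -0.2998, 0.1768]
ee_rot: [1.0, -0.026, 0.009, -0.009]
ft_force: [1.3, -0.3, 0.4]
grip_width: 0.96
```

Emit:
servo_tool(
  deltas=[
    [[0.2,0.9,0],-0.05,8.2],
    [[0,0,3],0,8.2],
    [[0,0,3],0,8.2],
    [[0,0,3],0,8.2],
    [[0,0,2],0,8.2],
    [[0,0,0],0,8.2],
    [[0,0,0],0,8.2],
  ],
)

```text
clock: 8.8
position: [0.4387, -0.3019, 0.0657]
ee_rot: [1.0, -0.003, 0.013, -0.008]
ft_force: [-0.4, -0.4, 0.9]
grip_width: 0.961
```

Emit:
servo_tool(
  deltas=[
    [[-0.8,0.6,0],0,8.2],
    [[0,0,2],0,8.2],
    [[0,0,2],0,8.2],
    [[-0.1,0,1.5],0,8.2],
    [[0,0,0.4],0,8.2],
    [[0,0,0],0,8.2],
  ],
)

```text
clock: 9.3
position: [0.4355, -0.3104, 0.0139]
ee_rot: [1.0, -0.003, 0.019, -0.005]
ft_force: [0.2, 0.5, 0.0]
grip_width: 0.963
```

Emit:
servo_tool(
  deltas=[
    [[-0.4,-0.1,1.0],0,8.2],
    [[0,0,0],0,4.5],
    [[0,0,0],0,4.5],
    [[0,0,0],0,4.5],
    [[0,0,0],0,4.5],
    [[0,0,0],0,4.5],
    [[0,0,0],0,4.5],
  ],
)

```text
clock: 9.88
position: [0.4341, -0.3115, 0.0088]
ee_rot: [1.0, -0.004, 0.023, -0.004]
ft_force: [-0.5, -0.0, -0.5]
grip_width: 0.621
```

Emit:
servo_tool(
  deltas=[
    [[0,0,-3],0,4.5],
    [[0,0,-3],0,4.5],
    [[0,0,-3],0,4.5],
    [[0,0,-3],0,4.5],
    [[0,0,-3],0,4.5],
    [[0.8,-3.5,0],0.05,4.5],
    [[0.8,-3.5,0],0.05,4.5],
    [[0.8,-3.5,0],0.03,4.5],
    [[0.8,-3.5,0],0,4.5],
    [[0.8,-3.5,0],0,4.5],
    [[0.8,-3.5,0],0,4.5],
    [[0,0,0],0,4.5],
  ],
)

```text
clock: 10.88
position: [0.497, -0.1026, 0.1727]
ee_rot: [0.997, -0.076, 0.024, -0.005]
ft_force: [0.2, 1.5, -0.0]
grip_width: 0.616
```

Emit:
servo_tool(
  deltas=[
    [[-0.2,-2.2,0],0,4.5],
    [[-0.2,-2.2,0],0,4.5],
    [[-0.2,-2.2,0],0,4.5],
    [[0,0,1],0,4.5],
    [[0,0,2.5],0,4.5],
    [[0,0,2.5],0,4.5],
    [[0,0,2],0,4.5],
    [[0,0,0],0,4.5],
    [[0,0,0],0,4.5],
  ],
)

```text
clock: 11.63
position: [0.5061, -0.0309, 0.0918]
ee_rot: [0.997, -0.072, 0.025, -0.005]
ft_force: [0.3, -0.4, 1.4]
grip_width: 0.62
```

Emit:
servo_tool(
  deltas=[
    [[-0.2,0.6,1.5],0,4.5],
    [[0,0,1.5],0,4.5],
    [[0,0,0.6],0,4.5],
    [[0,0,0],0,4.5],
    [[0,0,0],0,4.5],
  ],
)

```text
clock: 12.05
position: [0.5079, -0.0379, 0.0601]
ee_rot: [0.997, -0.073, 0.028, -0.005]
ft_force: [0.7, -0.8, -0.6]
grip_width: 0.616
```

Emit:
servo_tool(
  deltas=[
    [[-0.2,0,0.6],0,4.5],
    [[-0.1,0,0.3],0,4.5],
    [[0,0,0],0,4.5],
  ],
)

```text
clock: 12.3
position: [0.5069, -0.0374, 0.0531]
ee_rot: [0.997, -0.073, 0.03, -0.005]
ft_force: [-0.8, 0.3, -0.6]
grip_width: 0.619
```

Emit:
servo_tool(
  deltas=[
    [[0,0,0.4],0,4.5],
    [[0,0,0],0,6.8],
    [[0,0,0],0,6.8],
    [[0,0,0],0,6.8],
    [[0,0,0],0,6.8],
    [[0,0,-2.5],0,6.8],
    [[0,0,-3.5],0,6.8],
    [[0,0,-3.5],0,6.8],
    [[0,0,-3],0,8.2],
    [[0,0,0],0,8.2],
  ],
)

```text
clock: 13.13
position: [0.498, -0.0381, 0.1781]
ee_rot: [0.997, -0.073, 0.028, -0.005]
ft_force: [1.4, 0.2, 0.4]
grip_width: 0.959
```

Emit:
servo_tool(
  deltas=[
    [[0.6,3.7,0],0,8.2],
    [[0.6,3.7,0],0,8.2],
    [[0.6,3.7,0],0,8.2],
    [[0.6,3.7,0],0,8.2],
    [[0.6,3.7,0],0,8.2],
    [[0.6,3.7,0],0,8.2],
    [[0.6,3.7,0],0,8.2],
    [[0.6,3.7,0],0,8.2],
    [[0.6,3.7,0],0,8.2],
    [[0.6,3.7,0],0,8.2],
    [[0,0,0],0,8.2],
    [[0,0,0],0,8.2],
  ],
)

```text
clock: 14.13
position: [0.5078, -0.4287, 0.1785]
ee_rot: [0.997, -0.068, 0.033, -0.004]
ft_force: [0.2, 1.7, -0.9]
grip_width: 0.961
```

```bash
python3 look.py t4.png; python3 - <<'E'
from objs import *
print("rolls"); find(.024,.04,(.3,.62,-.5,-.2))
print("bay"); find(.062,.076,(.44,.57,-.1,.11),30)
E
```

```text
clk 14.1333 pos [ 0.5078 -0.4287  0.1785] phi -0.135
tool r,ang 0.4303595950428555 -1.7408065724370485
walls 863 [ 0.001 -0.   ]
low 382 [-0.045 -0.002]
high 245 [ 0.081 -0.012]
post pts 41 [-1.74 -1.73 -1.72 -1.71 -1.7  -1.69 -1.67  1.39  1.4   1.41  1.42  1.43
  1.44  1.45  1.47]
rolls
263 c [ 0.518 -0.414  0.03 ] circ 520 -413 28 bgr [28. 38. 49.]
bay
281 c [ 0.506 -0.034  0.07 ] circ 506 -34 27 bgr [ 56.  80. 107.]
```

Emit:
servo_tool(
  deltas=[
    [[-0.1,-1.6,0],0,8.2],
    [[0,0,3],0,8.2],
    [[0,0,3],0,8.2],
    [[0,0,3],0,8.2],
    [[0,0,2],0,8.2],
    [[0,0,0],0,8.2],
  ],
)

```text
clock: 14.73
position: [0.5219, -0.4025, 0.0692]
ee_rot: [0.997, -0.062, 0.037, -0.004]
ft_force: [0.2, 0.7, -0.5]
grip_width: 0.959
```

Emit:
servo_tool(
  deltas=[
    [[-0.5,1.1,0],0,8.2],
    [[-0.1,0,2],0,8.2],
    [[-0.1,0,2],0,8.2],
    [[-0.1,0,1.4],0,8.2],
    [[0,0,0],0,8.2],
  ],
)

```text
clock: 15.15
position: [0.5193, -0.4131, 0.0204]
ee_rot: [0.997, -0.059, 0.041, -0.003]
ft_force: [-0.4, 0.6, -0.2]
grip_width: 0.957
```

Emit:
servo_tool(
  deltas=[
    [[-0.1,0,1.2],0,8.2],
    [[-0.1,0,0.3],0,8.2],
    [[0,0,0],0,4.5],
    [[0,0,0],0,4.5],
    [[0,0,0],0,4.5],
    [[0,0,0],0,4.5],
    [[0,0,0],0,4.5],
    [[0,0,0],0,4.5],
  ],
)

```text
clock: 15.82
position: [0.5207, -0.4158, 0.0108]
ee_rot: [0.997, -0.06, 0.045, -0.001]
ft_force: [-0.1, 0.2, -0.3]
grip_width: 0.619
```

Emit:
servo_tool(
  deltas=[
    [[0,0,-4],0,4.5],
    [[0,0,-4],0,4.5],
    [[0,0,-4],0,4.5],
    [[0,0,-4],0,4.5],
    [[0.2,-4,0],0,4.5],
    [[0.2,-4,0],0,4.5],
    [[0.2,-4,0],0,4.5],
    [[0.2,-4,0],0,4.5],
    [[0.2,-4,0],0,4.5],
    [[0.2,-4,0],0,4.5],
    [[0,-4,0],0,4.5],
    [[0,0,0],0,4.5],
  ],
)

```text
clock: 16.82
position: [0.5511, -0.1301, 0.182]
ee_rot: [0.997, -0.064, 0.046, -0.0]
ft_force: [1.5, 0.5, -1.1]
grip_width: 0.621
```

Emit:
servo_tool(
  deltas=[
    [[-1.2,-3,0],0,4.5],
    [[-1.2,-3,0],0,4.5],
    [[-1.2,-3,0],0,4.5],
    [[-1.2,-3,0],0,4.5],
    [[-1.2,-3,0],0,4.5],
    [[-0.5,-1,0],0,4.5],
    [[0,0,0],0,4.5],
    [[0,0,2],0,4.5],
    [[0,0,3],0,4.5],
    [[0,0,2],0,4.5],
    [[0,0,0],0,4.5],
  ],
)

```text
clock: 17.73
position: [0.5139, 0.0427, 0.1086]
ee_rot: [0.997, -0.061, 0.05, -0.0]
ft_force: [-0.4, -0.0, -0.5]
grip_width: 0.62
```

Emit:
servo_tool(
  deltas=[
    [[-0.5,-0.5,1],0,4.5],
    [[-0.2,0,2],0,4.5],
    [[-0.2,0,1.5],0,4.5],
    [[-0.1,0,0.7],0,4.5],
    [[0,0,0.2],0,4.5],
    [[0,0,0],0,4.5],
  ],
)

```text
clock: 18.23
position: [0.5135, 0.0421, 0.0566]
ee_rot: [0.997, -0.065, 0.052, 0.001]
ft_force: [0.5, -0.0, -0.4]
grip_width: 0.619
```

Emit:
servo_tool(
  deltas=[
    [[-0.1,0,0.5],0,4.5],
    [[0,0,0.1],0,4.5],
    [[0,0,0],0,6.8],
    [[0,0,0],0,6.8],
    [[0,0,0],0,6.8],
    [[0,0,0],0,6.8],
    [[0,0,-2],0,6.8],
    [[0,0,-4],0,6.8],
    [[0,0,-4],0,6.8],
    [[0,0,-4],0,3.4],
    [[0,0,-1],0,3.4],
    [[0,0,0],0,3.4],
  ],
)

```text
clock: 19.23
position: [0.4975, 0.0429, 0.2097]
ee_rot: [0.996, -0.065, 0.053, 0.0]
ft_force: [-0.5, 0.1, -0.3]
grip_width: 0.401
```

```bash
python3 look.py t5.png;  python3 - <<'E'
from h import *
o=telemetry.get_obs(); print(np.round(o["joint_pos"],3),np.round(o["tau"],1),np.round(o["ee_rot"],3))
E
```

```text
clk 19.2333 pos [0.4975 0.0429 0.2097] phi -0.131
tool r,ang 0.09571546447381438 2.6231207435865085
walls 504 [ 0.013 -0.05 ]
low 181 [ 0.03  -0.046]
high 211 [ 0.106 -0.025]
post pts 20 [-1.74 -1.73 -1.72 -1.7  -1.69 -1.68 -1.67  1.44  1.45]
[-0.219 -0.008  0.022  1.904  0.031  1.142 -0.34 ] [ -0.  -36.8  -0.1 -36.8   0.1  -0.   -0. ] [ 0.996 -0.065  0.054  0.   ]
```

Emit:
servo_tool(
  deltas=[
    [[1.2,3.4,0],0,3.4],
    [[1.2,3.4,0],0,3.4],
    [[1.2,3.4,0],0,3.4],
    [[1.2,3.4,0],0,3.4],
    [[1.2,3.3,0],0,3.4],
    [[1.2,2.5,0],0,3.4],
    [[0,0,2],0,3.4],
    [[0,0,4],0,3.4],
    [[0,0,1],0,3.4],
    [[0,0,0],0,3.4],
  ],
)

```text
clock: 20.12
position: [0.5482, -0.1688, 0.1292]
ee_rot: [0.997, -0.064, 0.047, 0.002]
ft_force: [0.4, -1.1, 0.9]
grip_width: 0.399
```

```bash
python3 look.py t6.png; python3 - <<'E'
from objs import *
print("bay"); find(.062,.076,(.44,.57,-.1,.11),30)
print("pots"); find(.045,.06,(.3,.75,.22,.56))
cv2.imwrite("pics/t6c.png",cv2.resize(p[100:260,140:420],None,fx=2.8,fy=2.8,interpolation=cv2.INTER_CUBIC))
E
```

```text
clk 20.1167 pos [ 0.5482 -0.1688  0.1292] phi -0.128
tool r,ang 0.167428621141947 -1.7657017302692841
walls 860 [0.001 0.   ]
low 424 [-0.042  0.007]
high 252 [ 0.082 -0.014]
post pts 21 [-2.57  1.4   1.41  1.42  1.43  1.44  1.45  1.46  1.47]
bay
285 c [0.513 0.042 0.07 ] circ 513 42 27 bgr [ 55.  78. 104.]
281 c [ 0.506 -0.034  0.07 ] circ 506 -34 27 bgr [ 55.  79. 105.]
pots
268 c [0.684 0.352 0.05 ] circ 683 351 78 bgr [70. 74. 73.]
237 c [0.696 0.485 0.05 ] circ 696 485 26 bgr [ 13. 132. 157.]
242 c [0.583 0.473 0.05 ] circ 583 474 26 bgr [ 14. 136. 159.]
237 c [0.555 0.316 0.05 ] circ 555 316 25 bgr [80. 84. 83.]
248 c [0.49  0.516 0.05 ] circ 491 516 26 bgr [ 47. 101.  35.]
245 c [0.473 0.394 0.05 ] circ 473 395 25 bgr [80. 85. 84.]
247 c [0.433 0.329 0.05 ] circ 433 329 26 bgr [84. 88. 88.]
257 c [0.405 0.458 0.051] circ 405 459 26 bgr [ 50. 105.  39.]
```

View pics/t6c.png

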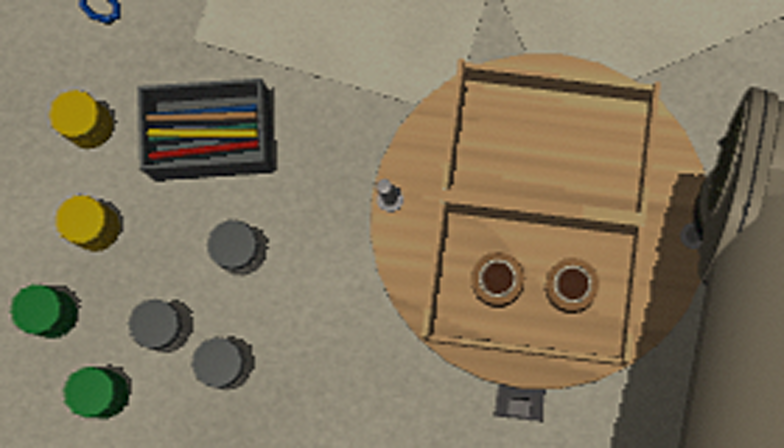

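Emit:
servo_tool(
  deltas=[
    [[0.5,-0.5,0],0,3.4],
    [[0,0,2.5],0,3.4],
    [[0,0,3],0,3.4],
    [[0,0,1],0,3.4],
    [[0,0,0],0,3.4],
  ],
)

```text
clock: 20.63
position: [0.5684, -0.1613, 0.0752]
ee_rot: [0.997, -0.061, 0.055, 0.002]
ft_force: [0.2, -0.1, 1.1]
grip_width: 0.397
```

Emit:
servo_tool(
  deltas=[
    [[-0.4,0,1],0,3.4],
    [[1.2,0,0.3],-0.08,3.4],
    [[1.6,0.1,0.1],-0.1,3.4],
    [[1.6,0.1,0.1],-0.1,3.4],
    [[1.6,0.1,0.1],-0.1,3.4],
    [[1.6,0.1,0.1],-0.1,3.4],
    [[1.6,0.1,0.1],-0.1,3.4],
    [[0,0,0],0,3.4],
  ],
)

```text
clock: 21.3
position: [0.6558, -0.1513, 0.071]
ee_rot: [0.969, 0.24, 0.049, 0.016]
ft_force: [-0.8, 0.1, -0.1]
grip_width: 0.394
```

```bash
python3 look.py t7.png
```

```text
clk 21.3 pos [ 0.6558 -0.1513  0.071 ] phi 0.485
tool r,ang 0.16493520145338578 -1.0973646152395609
walls 799 [0.007 0.01 ]
low 398 [-0.035 -0.018]
high 250 [0.082 0.036]
post pts 23 [1.98 1.99 2.   2.01 2.02 2.03 2.04 2.05 2.06 2.07]
```

Emit:
servo_tool(
  deltas=[
    [[1.5,0,0.5],-0.09,3.4],
    [[1.6,0,0.4],-0.1,3.4],
    [[1.6,0,0.1],-0.09,3.4],
    [[1.6,0,0.1],-0.09,3.4],
    [[1.6,0,0.1],-0.09,3.4],
    [[1.6,-0.1,0.1],-0.09,3.4],
    [[1.6,-0.1,0.1],-0.09,3.4],
    [[1.6,-0.1,0.1],-0.09,3.4],
    [[0,0,0],0,3.4],
  ],
)

```text
clock: 22.1
position: [0.733, -0.0749, 0.0679]
ee_rot: [0.826, 0.561, 0.034, 0.037]
ft_force: [-0.3, 1.2, -0.5]
grip_width: 0.399
```

```bash
python3 look.py t8.png
```

```text
clk 22.1 pos [ 0.733  -0.0749  0.0679] phi 1.192
tool r,ang 0.16792197613233792 -0.4327827721976906
walls 666 [-0.002  0.03 ]
low 152 [0.019 0.052]
high 217 [0.051 0.096]
post pts 23 [2.65 2.66 2.67 2.68 2.69 2.7  2.71 2.72 2.73]
```

Emit:
servo_tool(
  deltas=[
    [[1.6,0,0.4],-0.08,3.4],
    [[1.7,0,0.2],-0.08,3.4],
    [[1.7,0,0.1],-0.08,3.4],
    [[1.7,-0.1,0.1],-0.08,3.4],
    [[1.7,-0.1,0.1],-0.08,3.4],
    [[1.7,-0.2,0.1],-0.08,3.4],
    [[1.7,-0.2,0.1],-0.08,3.4],
    [[1.7,-0.3,0.1],-0.08,3.4],
    [[1.7,-0.3,0.1],-0.08,3.4],
    [[0,0,0],0,3.4],
  ],
)

```text
clock: 22.98
position: [0.7348, 0.0427, 0.0606]
ee_rot: [0.597, 0.8, 0.013, 0.059]
ft_force: [-0.4, 1.3, -0.8]
grip_width: 0.397
```

```bash
python3 look.py t9.png
```

```text
clk 22.9833 pos [0.7348 0.0427 0.0606] phi 1.858
tool r,ang 0.16122945735870411 0.29724279394015946
walls 252 [ 0.012 -0.   ]
low 280 [ 0.039 -0.092]
high 186 [-0.017  0.098]
post pts 0 []
```

Emit:
servo_tool(
  deltas=[
    [[1.7,0.1,0],-0.06,3.4],
    [[1.7,0,0.1],-0.07,3.4],
    [[1.7,0,0.1],-0.07,3.4],
    [[1.7,-0.1,0.1],-0.07,3.4],
    [[1.7,-0.1,0.1],-0.07,3.4],
    [[1.7,-0.2,0.1],-0.07,3.4],
    [[1.7,-0.2,0.1],-0.07,3.4],
    [[1.7,-0.2,0.1],-0.07,3.4],
    [[1.7,-0.3,0.1],-0.07,3.4],
    [[1.7,-0.3,0.1],-0.07,3.4],
    [[0,0,0],0,3.4],
  ],
)

```text
clock: 23.95
position: [0.6475, 0.1417, 0.0436]
ee_rot: [0.315, 0.946, -0.015, 0.075]
ft_force: [0.1, 0.6, -0.1]
grip_width: 0.398
```

```bash
python3 look.py t10.png
```

```text
clk 23.95 pos [0.6475 0.1417 0.0436] phi 2.498
tool r,ang 0.16079811215761386 1.1415708585417768
walls 744 [ 0.004 -0.017]
low 386 [ 0.077 -0.033]
high 100 [-0.029 -0.   ]
post pts 35 [-2.04 -2.03 -2.02 -2.01 -2.   -1.99 -1.98 -1.97 -1.96 -1.95  0.9   0.93
  0.95  0.96  0.97  0.98  0.99]
```

Emit:
servo_tool(
  deltas=[
    [[0.3,0,-1.3],0,3.4],
    [[1.6,-0.2,-0.2],-0.07,3.4],
    [[1.6,-0.3,-0.1],-0.07,3.4],
    [[1.4,-0.3,-0.1],-0.07,3.4],
    [[0,0,0],0,3.4],
  ],
)

```text
clock: 24.42
position: [0.6041, 0.1524, 0.057]
ee_rot: [0.226, 0.971, -0.026, 0.075]
ft_force: [-0.4, 0.3, 0.7]
grip_width: 0.4
```

```bash
python3 look.py t11.png
```

```text
clk 24.4167 pos [0.6041 0.1524 0.057 ] phi 2.685
tool r,ang 0.15865265649665417 1.4221685875714283
walls 786 [ 0.005 -0.012]
low 408 [ 0.074 -0.013]
high 184 [-0.072 -0.014]
post pts 23 [-1.74 -1.73 -1.72 -1.71 -1.7  -1.69 -1.68 -1.67 -1.65  1.27  1.3 ]
```

Emit:
servo_tool(
  deltas=[
    [[-0.3,0,-2],0,3.4],
    [[-0.4,0,-2.5],0,3.4],
    [[-0.4,0,-2.5],0,3.4],
    [[-0.4,0,-3],0,3.4],
    [[0,0,-3],0.12,7],
    [[0,0,-1],0.12,7],
    [[0,0,0],0.12,7],
    [[0,0,0],0.12,7],
    [[0,0,0],0.12,7],
    [[0,0,0],0.12,7],
    [[0,0,0],0.12,7],
    [[0,0,0],0.12,7],
  ],
)

```text
clock: 25.47
position: [0.609, 0.1501, 0.2133]
ee_rot: [0.674, 0.734, 0.018, 0.078]
ft_force: [0.2, 0.7, 0.2]
grip_width: 0.816
```

Emit:
servo_tool(
  deltas=[
    [[0,0,0],0.125,7],
    [[0,0,0],0.125,7],
    [[0,0,0],0.125,7],
    [[0,0,0],0.125,7],
    [[0,0,0],0.125,7],
    [[0,0,0],0.125,7],
    [[0,0,0],0.125,7],
    [[0,0,0],0.125,7],
    [[0,0,0],0.125,7],
    [[0,0,0],0.125,7],
    [[0,0,0],0.125,7],
    [[0,0,0],0.125,7],
  ],
)

```text
clock: 26.47
position: [0.6188, 0.1438, 0.2209]
ee_rot: [0.994, 0.078, 0.068, 0.042]
ft_force: [-0.7, 0.3, 0.2]
grip_width: 0.815
```

Emit:
servo_tool(
  deltas=[
    [[0,0,0],0.12,7],
    [[0,0,0],0.12,7],
    [[-2.1,-3.5,0],0,7],
    [[-2.1,-3.5,0],0,7],
    [[-2.1,-3.5,0],0,7],
    [[-2.1,-3.5,0],0,7],
    [[-2.1,-3.2,0],0,7],
    [[0,0,0.5],0,7],
    [[0,0,3],0,7],
    [[0,0,3],0,7],
    [[0,0,2],0,7],
    [[0,0,0],0,7],
  ],
)

```text
clock: 27.47
position: [0.556, 0.3245, 0.1165]
ee_rot: [0.994, -0.076, 0.077, 0.027]
ft_force: [-0.8, -0.9, -0.7]
grip_width: 0.82
```

Emit:
servo_tool(
  deltas=[
    [[-1.3,0.5,0],0,7],
    [[-0.1,0,2.5],0,7],
    [[-0.1,0,2.5],0,7],
    [[-0.1,0,1.5],0,7],
    [[0,0,0],0,7],
  ],
)

```text
clock: 27.88
position: [0.5549, 0.3172, 0.0546]
ee_rot: [0.993, -0.085, 0.08, 0.024]
ft_force: [-0.3, -0.5, -1.4]
grip_width: 0.821
```

Emit:
servo_tool(
  deltas=[
    [[-0.2,0,2],0,7],
    [[-0.2,0,1.7],0,7],
    [[0,0,0.2],0,7],
    [[0,0,0],0,4.3],
    [[0,0,0],0,4.3],
    [[0,0,0],0,4.3],
    [[0,0,0],0,4.3],
    [[0,0,0],0,4.3],
  ],
)

```text
clock: 28.55
position: [0.5644, 0.3181, 0.0279]
ee_rot: [0.992, -0.091, 0.085, 0.02]
ft_force: [-0.6, -0.2, -1.1]
grip_width: 0.617
```

Emit:
servo_tool(
  deltas=[
    [[0,0,0],0,7],
    [[0,0,0],0,7],
    [[-0.2,0,1.0],0,7],
    [[-0.2,0,1.0],0,7],
    [[0,0,0],0,4.3],
    [[0,0,0],0,4.3],
    [[0,0,0],0,4.3],
    [[0,0,0],0,4.3],
    [[0,0,0],0,4.3],
  ],
  force=50,
)

```text
clock: 29.3
position: [0.565, 0.3186, 0.0093]
ee_rot: [0.992, -0.092, 0.086, 0.019]
ft_force: [-0.9, -0.3, 2.0]
grip_width: 0.642
```

Emit:
servo_tool(
  deltas=[
    [[0,0,-3],0,4.3],
    [[0,0,-4],0,4.3],
    [[0,0,-4],0,4.3],
    [[0,0,-4],0,4.3],
    [[0,0,-2],0,4.3],
    [[0,0,0],0,4.3],
  ],
)

```text
clock: 29.8
position: [0.5326, 0.326, 0.177]
ee_rot: [0.992, -0.091, 0.081, 0.023]
ft_force: [0.8, 1.1, -1.7]
grip_width: 0.638
```

```bash
python3 - <<'E'
from h import *
p,d=eyes.camera("wrist"); q,_=eyes.camera("scene")
cv2.imwrite("pics/w1.png",np.hstack([cv2.resize(p,(480,300)),cv2.resize(q[50:250,330:490],(320,300))]))
E
```

```text
(no output)
```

View pics/w1.png

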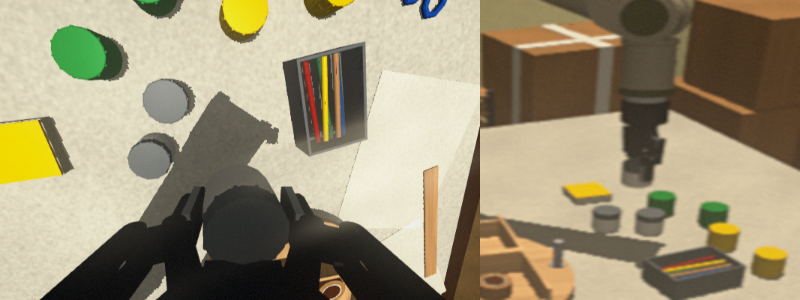

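Emit:
servo_tool(
  deltas=[
    [[0,3.8,0],-0.05,4.3],
    [[0,3.8,0],0,4.3],
    [[0,3.8,0],0,4.3],
    [[0,3.8,0],0,4.3],
    [[0,3.8,0],0,4.3],
    [[0,3.8,0],0,4.3],
    [[0,3.8,0],0,4.3],
    [[0,3.8,0],0,4.3],
    [[0,3.6,0],0,4.3],
    [[0,2.0,0],0,4.3],
    [[0,0,0.5],0,4.3],
    [[0,0,1],0,4.3],
  ],
)

```text
clock: 30.9
position: [0.4676, -0.0545, 0.1453]
ee_rot: [0.995, -0.067, 0.059, 0.034]
ft_force: [0.7, 0.8, -1.6]
grip_width: 0.636
```

Emit:
servo_tool(
  deltas=[
    [[1.2,-0.4,0],0,4.3],
    [[1.2,-0.4,0],0,4.3],
    [[0,0,1.5],0,4.3],
    [[0,0,2],0,4.3],
    [[0,0,2],0,4.3],
    [[0,0,1],0,4.3],
    [[0,0,0],0,4.3],
  ],
)

```text
clock: 31.48
position: [0.4938, -0.0498, 0.0634]
ee_rot: [0.996, -0.064, 0.049, 0.035]
ft_force: [-0.7, -0.0, -1.0]
grip_width: 0.638
```

Emit:
servo_tool(
  deltas=[
    [[0.4,0.4,0.5],0,4.3],
    [[0,0,0.5],0,4.3],
    [[0,0,0.2],0,4.3],
    [[0,0,0],0,4.3],
  ],
)

```text
clock: 31.82
position: [0.4974, -0.0541, 0.0486]
ee_rot: [0.996, -0.062, 0.047, 0.036]
ft_force: [-0.8, -0.7, -1.3]
grip_width: 0.626
```

Emit:
servo_tool(
  deltas=[
    [[0,0,0],0,6.6],
    [[0,0,0],0,6.6],
    [[0,0,0],0,6.6],
    [[0,0,0],0,6.6],
    [[0.2,0.1,-2],0,6.6],
    [[0.3,0.2,-3],0,6.6],
    [[0.3,0.2,-4],0,7],
    [[0,0,-3],0,7],
    [[-1,-4,0],0,7],
    [[-1,-4,0],0,7],
    [[-1,-4,0],0,7],
    [[-1,-4,0],0,7],
  ],
)

```text
clock: 32.82
position: [0.4784, 0.1092, 0.1664]
ee_rot: [0.995, -0.072, 0.053, 0.035]
ft_force: [1.7, 0.3, -0.0]
grip_width: 0.821
```

```bash
python3 look.py t12.png; python3 - <<'E'
from objs import *
print("bay"); find(.084,.1,(.44,.57,-.085,.11),30)
print("pots"); find(.045,.06,(.3,.75,.22,.45))
cv2.imwrite("pics/t12c.png",cv2.resize(p[100:260,140:420],None,fx=2.8,fy=2.8,interpolation=cv2.INTER_CUBIC))
E
```

```text
clk 32.8167 pos [0.4784 0.1092 0.1664] phi -0.144
tool r,ang 0.15292941455766607 2.3029239547315146
walls 1070 [-0.019 -0.02 ]
low 405 [ 0.068 -0.013]
high 231 [-0.083 -0.003]
post pts 46 [-1.74 -1.73 -1.72 -1.71 -1.7  -1.69 -1.68 -1.67 -1.65  1.41  1.42  1.43
  1.44  1.45  1.46  1.47  1.48  1.49]
bay
67 c [0.527 0.103 0.09 ] circ 522 105 48 bgr [49. 70. 87.]
262 c [ 0.494 -0.055  0.09 ] circ 494 -56 26 bgr [82. 86. 85.]
pots
272 c [0.684 0.352 0.05 ] circ 684 351 78 bgr [68. 72. 71.]
245 c [0.473 0.394 0.051] circ 474 395 26 bgr [79. 83. 82.]
249 c [0.433 0.329 0.05 ] circ 433 329 26 bgr [82. 87. 86.]
79 c [0.404 0.443 0.05 ] circ 405 447 22 bgr [ 48. 101.  37.]
```

View pics/t12c.png

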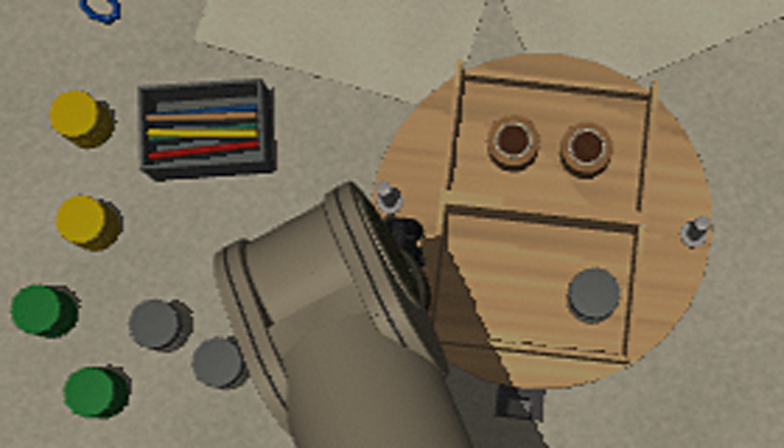

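Emit:
servo_tool(
  deltas=[
    [[-1.5,-3.7,0],0,7],
    [[-1.5,-3.7,0],0,7],
    [[-1.5,-3.7,0],0,7],
    [[-1.5,-3.7,0],0,7],
    [[-1.5,-3.7,0],0,7],
    [[-1.5,-2.8,0],0,7],
    [[0,0,0.5],0,7],
    [[0,0,2.5],0,7],
    [[0,0,3],0,7],
    [[0,0,0],0,7],
  ],
)

```text
clock: 33.75
position: [0.4223, 0.3428, 0.086]
ee_rot: [0.996, -0.064, 0.056, 0.029]
ft_force: [-0.8, -2.1, -0.2]
grip_width: 0.815
```

Emit:
servo_tool(
  deltas=[
    [[0.4,1.0,0],0,7],
    [[0,0,2],0,7],
    [[0,0,2],0,7],
    [[0,0,0.5],0,7],
    [[0,0,0],0,7],
  ],
)

```text
clock: 34.17
position: [0.4335, 0.3269, 0.0479]
ee_rot: [0.996, -0.066, 0.058, 0.027]
ft_force: [0.3, 0.1, 0.3]
grip_width: 0.82
```

Emit:
servo_tool(
  deltas=[
    [[-0.1,-0.1,2],0,7],
    [[-0.2,-0.1,1.5],0,7],
    [[0,0,0.4],0,7],
    [[0,0,0.2],0,4.3],
    [[0,0,0],0,4.3],
    [[0,0,0],0,4.3],
    [[0,0,0],0,4.3],
    [[0,0,0],0,4.3],
  ],
)

```text
clock: 34.83
position: [0.4414, 0.3288, 0.0184]
ee_rot: [0.995, -0.068, 0.064, 0.023]
ft_force: [0.3, 0.2, -0.8]
grip_width: 0.613
```

Emit:
servo_tool(
  deltas=[
    [[0,0,-3],0,4.3],
    [[0,0,-4],0,4.3],
    [[0,0,-4],0,4.3],
    [[0,0,-4],0,4.3],
    [[0.5,1,-1.5],0,4.3],
    [[1.4,3.6,0],0,4.3],
    [[1.4,3.6,0],0,4.3],
    [[1.4,3.6,0],0,4.3],
    [[1.4,3.6,0],0,4.3],
    [[1.4,3.6,0],0,4.3],
    [[1.4,3.6,0],0,4.3],
    [[1.4,3.6,0],0,4.3],
  ],
)

```text
clock: 35.83
position: [0.4853, 0.0646, 0.2192]
ee_rot: [0.996, -0.058, 0.066, 0.019]
ft_force: [1.1, -0.2, -1.2]
grip_width: 0.615
```

Emit:
servo_tool(
  deltas=[
    [[0.4,2.2,0],0,4.3],
    [[0.4,2,0],0,4.3],
    [[0,0,1.5],0,4.3],
    [[0,0,3],0,4.3],
    [[0,0,3],0,4.3],
    [[0,0,2],0,4.3],
    [[0,0,0],0,4.3],
    [[0,0,0],0,4.3],
  ],
)

```text
clock: 36.5
position: [0.5036, 0.0026, 0.1312]
ee_rot: [0.995, -0.067, 0.071, 0.018]
ft_force: [0.5, 0.1, -0.6]
grip_width: 0.616
```

Emit:
servo_tool(
  deltas=[
    [[-0.4,-0.9,0],0,4.3],
    [[-0.1,0,2],0,4.3],
    [[-0.1,0,2],0,4.3],
    [[-0.1,0,1.5],0,4.3],
    [[0,0,0],0,4.3],
  ],
)

```text
clock: 36.92
position: [0.5093, 0.0153, 0.0824]
ee_rot: [0.995, -0.066, 0.077, 0.016]
ft_force: [-0.6, 0.4, -1.6]
grip_width: 0.612
```

Emit:
servo_tool(
  deltas=[
    [[-0.3,0.9,0.5],0,4.3],
    [[-0.1,0,1],0,4.3],
    [[-0.1,0,0.5],0,4.3],
    [[0,0,0],0,4.3],
  ],
)

```text
clock: 37.25
position: [0.5082, 0.0075, 0.0654]
ee_rot: [0.995, -0.065, 0.08, 0.015]
ft_force: [0.5, 0.6, -0.6]
grip_width: 0.616
```

Emit:
servo_tool(
  deltas=[
    [[-0.2,0.1,0.6],0,4.3],
    [[0,0,0.1],0,4.3],
    [[0,0,0],0,6.6],
    [[0,0,0],0,6.6],
    [[0,0,0],0,6.6],
    [[0,0,0],0,6.6],
    [[0.3,0,-2],0,6.6],
    [[0.5,0.1,-3],0,6.6],
    [[0.5,0.1,-4],0,7],
    [[0,0,-3],0,7],
    [[-1,-4,0],0,7],
    [[-1,-4,0],0,7],
  ],
)

```text
clock: 38.25
position: [0.4932, 0.0836, 0.1817]
ee_rot: [0.994, -0.072, 0.082, 0.015]
ft_force: [0.1, 0.4, -0.8]
grip_width: 0.818
```

Emit:
servo_tool(
  deltas=[
    [[-1,-4,0],0,7],
    [[-1,-4,0],0,7],
    [[-1,-4,0],0,7],
    [[-1,-4,0],0,7],
    [[-1,-4,0],0,7],
    [[-1,-3,0],0,7],
    [[0,0,0],0,7],
  ],
)

```text
clock: 38.83
position: [0.4653, 0.3344, 0.1725]
ee_rot: [0.994, -0.07, 0.085, 0.011]
ft_force: [-0.3, -1.0, 0.1]
grip_width: 0.821
```

```bash
python3 look.py t13.png; python3 - <<'E'
from objs import *
print("bay"); find(.084,.1,(.44,.57,-.085,.09),30)
print("pots"); find(.045,.06,(.3,.75,.22,.45))
E
```

```text
clk 38.8333 pos [0.4653 0.3344 0.1725] phi -0.141
tool r,ang 0.3579392991406673 1.898717345699341
walls 1389 [-0.033 -0.007]
low 408 [ 0.058 -0.009]
high 262 [-0.086  0.01 ]
post pts 45 [-1.74 -1.73 -1.72 -1.71 -1.7  -1.69 -1.68 -1.67 -1.65  1.41  1.42  1.43
  1.44  1.45  1.46  1.47  1.48  1.49]
bay
261 c [0.506 0.008 0.09 ] circ 507 8 26 bgr [85. 89. 89.]
261 c [ 0.494 -0.055  0.09 ] circ 494 -56 26 bgr [85. 89. 88.]
pots
255 c [0.683 0.353 0.05 ] circ 682 351 78 bgr [73. 76. 76.]
```

Emit:
servo_tool(
  deltas=[
    [[-1.2,-3,0],0,7],
    [[-1.2,-3,0],0,7],
    [[0,0,1.5],0,7],
    [[0,0,3],0,7],
    [[0,0,3],0,7],
    [[0,0,2],0,7],
    [[0,0,0],0,7],
  ],
)

```text
clock: 39.52
position: [0.4772, 0.3806, 0.0748]
ee_rot: [0.993, -0.08, 0.09, 0.012]
ft_force: [-1.6, -1.0, -0.7]
grip_width: 0.822
```

Emit:
servo_tool(
  deltas=[
    [[-1.5,-1.4,0],0,7],
    [[-0.1,0,2],0,7],
    [[-0.1,0,1.5],0,7],
    [[0,0,0],0,7],
  ],
)

```text
clock: 39.85
position: [0.4734, 0.3908, 0.0402]
ee_rot: [0.992, -0.084, 0.092, 0.013]
ft_force: [-0.5, -0.7, 0.2]
grip_width: 0.819
```

Emit:
servo_tool(
  deltas=[
    [[-0.1,-0.2,1.5],0,7],
    [[-0.2,-0.1,1],0,7],
    [[0,0,0.4],0,7],
    [[0,0,0.2],0,4.3],
    [[0,0,0],0,4.3],
    [[0,0,0],0,4.3],
    [[0,0,0],0,4.3],
    [[0,0,0],0,4.3],
  ],
)

```text
clock: 40.52
position: [0.4814, 0.3916, 0.0175]
ee_rot: [0.992, -0.087, 0.095, 0.011]
ft_force: [-0.0, 0.3, -1.9]
grip_width: 0.636
```

Emit:
servo_tool(
  deltas=[
    [[0,0,-3],0,4.3],
    [[0,0,-4],0,4.3],
    [[0,0,-4],0,4.3],
    [[0,0,-4],0,4.3],
    [[0.5,1,-1],-0.04,4.3],
    [[1.2,3.6,0],0,4.3],
    [[1.2,3.6,0],0,4.3],
    [[1.2,3.6,0],0,4.3],
    [[1.2,3.6,0],0,4.3],
    [[1.2,3.6,0],0,4.3],
    [[1.2,3.6,0],0,4.3],
    [[1.2,3.0,0],0,4.3],
  ],
)

```text
clock: 41.52
position: [0.4999, 0.1304, 0.2052]
ee_rot: [0.994, -0.059, 0.095, 0.011]
ft_force: [0.4, 0.0, -2.2]
grip_width: 0.636
```

Emit:
servo_tool(
  deltas=[
    [[-0.2,2.4,0],0,4.3],
    [[-0.2,2.0,0],0,4.3],
    [[0,0,1],0,4.3],
    [[-0.2,0,3],0,4.3],
    [[-0.2,0,2.5],0,4.3],
    [[-0.1,0,1],0,4.3],
    [[0,0,0],0,4.3],
  ],
)

```text
clock: 42.1
position: [0.5022, 0.0731, 0.1313]
ee_rot: [0.993, -0.066, 0.099, 0.01]
ft_force: [0.0, 0.3, -1.3]
grip_width: 0.635
```

Emit:
servo_tool(
  deltas=[
    [[0.1,0.3,1],0,4.3],
    [[0,0,2],0,4.3],
    [[0,0,2],0,4.3],
    [[0,0,1],0,4.3],
    [[0,0,0],0,4.3],
  ],
)

```text
clock: 42.52
position: [0.5169, 0.0693, 0.0723]
ee_rot: [0.993, -0.065, 0.101, 0.009]
ft_force: [0.0, -0.5, -1.9]
grip_width: 0.637
```

Emit:
servo_tool(
  deltas=[
    [[-0.2,0.2,0.8],0,4.3],
    [[-0.1,0,0.5],0,4.3],
    [[0,0,0],0,4.3],
  ],
)

```text
clock: 42.77
position: [0.5172, 0.0676, 0.0596]
ee_rot: [0.993, -0.065, 0.102, 0.009]
ft_force: [-1.1, -0.2, -1.5]
grip_width: 0.631
```

Emit:
servo_tool(
  deltas=[
    [[0,0,0.1],0,4.3],
    [[0,0,0],0,6.6],
    [[0,0,0],0,6.6],
    [[0,0,0],0,6.6],
    [[0,0,0],0,6.6],
    [[0.4,0,-2],0,6.6],
    [[0.6,0.1,-3],0,6.6],
    [[0.6,0.1,-4],0,7],
    [[0,0,-4],0,7],
    [[0,0,-4],0,7],
  ],
)

```text
clock: 43.6
position: [0.4951, 0.0679, 0.2296]
ee_rot: [0.993, -0.065, 0.097, 0.011]
ft_force: [1.5, 0.2, -0.5]
grip_width: 0.818
```

Emit:
servo_tool(
  deltas=[
    [[-1,-4,0],0,7],
    [[-1,-4,0],0,7],
    [[-1,-4,0],0,7],
    [[-1,-4,0],0,7],
    [[-1,-4,0],0,7],
    [[-1,-4,0],0,7],
    [[-1,-4,0],0,7],
    [[0,0,0],0,7],
    [[0,0,0],0,7],
  ],
)

```text
clock: 44.35
position: [0.4679, 0.364, 0.232]
ee_rot: [0.992, -0.069, 0.109, 0.003]
ft_force: [0.6, -1.4, -0.4]
grip_width: 0.822
```

```bash
python3 look.py t14.png; python3 - <<'E'
from objs import *
print("bay"); find(.084,.1,(.44,.57,-.085,.096),30)
print("rolls"); find(.062,.076,(.59,.72,-.1,.11),30)
print(cv2.__version__ and telemetry.get_obs()["joint_velocities"].round(3))
cv2.imwrite("pics/t14c.png",cv2.resize(p[100:260,140:420],None,fx=2.8,fy=2.8,interpolation=cv2.INTER_CUBIC))
E
```

```text
clk 44.35 pos [0.4679 0.364  0.232 ] phi -0.14
tool r,ang 0.38532931519985486 1.8676664384826074
walls 1638 [-0.038  0.006]
low 456 [ 0.052 -0.008]
high 266 [-0.087  0.014]
post pts 47 [-1.74 -1.73 -1.72 -1.71 -1.69 -1.68 -1.67 -1.66 -1.65  1.41  1.42  1.43
  1.44  1.45  1.47  1.48  1.49]
bay
256 c [0.514 0.071 0.09 ] circ 514 71 26 bgr [86. 91. 90.]
263 c [0.506 0.008 0.09 ] circ 506 8 26 bgr [85. 90. 89.]
257 c [ 0.494 -0.055  0.09 ] circ 494 -55 26 bgr [86. 90. 89.]
rolls
269 c [0.656 0.025 0.07 ] circ 656 25 27 bgr [ 55.  79. 105.]
266 c [ 0.648 -0.051  0.07 ] circ 648 -52 27 bgr [ 55.  78. 105.]
[ 0.022 -0.021  0.025  0.016  0.003  0.006  0.008]
```

View pics/t14c.png

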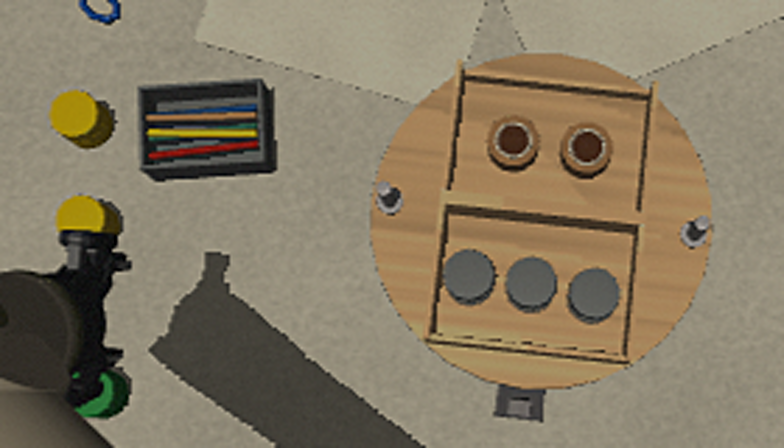

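```bash
python3 -c "
from h import *
print(order.hand_in())"
```

```text
the job is handed in; nothing more can be done
None
```

I handed the job in at about 44 s of the 210 s allowed. My last camera check agreed with every end condition, and the hand-in gave no verdict.

**What I did**
- I turned the plate by one post until the low-lip bay faced the pointer, then laid both rolls flat in it. Only two rolls were on the table.
- I turned it half a turn further by the same post until the high-lip bay faced the pointer, then stood all three grey-capped pots in it.
- I did not touch the yellow and green look-alikes, the pencil tub, the marker bundle or the sticky notes.

**Last checks (top camera, gripper away)**

| Check | Measured | Allowed |
|---|---|---|
| High lip off the pointer's line | about 0.01 rad | about 0.28 rad |
| Pots along the lip from bay centre | about −61, +3 and +66 mm | within ±82 mm |
| Height of pot tops | 90 mm, so standing on the floor | – |
| Height of roll tops | 70 mm, so lying flat | – |
| Pot and roll positions across their bays | inside their limits | within ±47 mm |

**What went less well**
- **Tool tilt:** the tool slowly leaned outward, reaching about 0.2 rad by the end. I corrected for it in each move, and the pots still settled upright.
- **First pot:** I gripped it a second time, lower down.
- **Moved pot:** one pot was knocked about 30 mm aside during the run, so I measured it again before picking it up.

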